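# Demagnetise the forked yoke

### The job

Demagnetise the forked steel yoke: stand it flat on the pulled-out tray of the demagnetising chamber and let go, push the tray fully home, and push the hinged door shut until it seats on its catch. Only then turn the field dial on the sloping console back until its pointer reads zero, at the thick long mark. Leave every other thing on the bench where it lies.

Things in the scene. Friction and masses are not known exactly. Their poses are not given: they have to be found in the camera images.
- yoke: The part to treat: bare steel, about 0.4 kg, stands flat. Round upright hub, diameter 28, 56 tall, on a flat fork 22 thick: crosspiece 80 long (along y), two parallel prongs to +x, tips 50 from the hub axis; a U with a round hub from above. Origin: underside, on the hub axis; z up. Above the fork the hub can be gripped from any side.
- crank: Bystander. Steel casting with the same hub but one single arm 20 wide reaching 62 to its +x. Leave it alone. Origin: underside on the hub axis.
- flange: Bystander. Steel casting with the same hub on a round flange, diameter 72, 14 thick. Leave it alone. Origin: underside on the hub axis.
- hammer: Bystander: hammer lying on the bench to the left. Origin: underside middle.
- spanner: Bystander: spanner lying flat on the bench to the left. Origin: underside middle.
- tin: Bystander: open steel tin, diameter 60, 85 tall. Origin: underside centre.
- pipe: Bystander: upright copper pipe offcut, diameter 90, 90 tall, to the right of the console. Origin: underside centre.
- cabinet: The demagnetising chamber, fixed: grey steel box 260 deep (x) x 280 wide (y) x 190 tall, walls 12 thick, open at its front (-x, facing the robot); the opening is 256 wide, 20 to 178 above the bench. Origin: centre of the underside; x points to its back, y to the left seen from the robot, z up.
- tray (a joint): How far the chamber's tray is pulled out towards the robot, m: 0 = fully home, about 0.18 to 0.22 at the start. It slides along the cabinet's x axis with a little friction.
- tray_in (a point): Middle of the tray floor's top, 34 above the bench (moves with the tray; axes as the cabinet's, x into the cabinet). Tray of sheet aluminium, outside 170 (x) x 176 (y), floor 6 thick; side and back rims 6 thick rise 12 above the floor.
- tray_lip (a point): Middle of the robot-side face of the tray's front lip, 56 above the bench. The lip is an upright plate 176 wide, 8 thick, its top 68 above the bench. Push it along the cabinet's +x. With the tray home this face lies 28 inside the cabinet's front edge, under the roof, so the tool has to lean to follow it in.
- door (a joint): Door angle, rad: 0 = shut and seated on the catch, about 1.5 to 1.6 at the start (standing open towards the robot). A sprung roller resists (about 5 N at the handle) from about 0.07, and past about 0.03 it pulls the door in to 0.
- door_hinge (a point): On the door's vertical hinge line at the left front edge of the cabinet (seen from the robot), 160 above the bench. Turns with the door: -y points along the door from hinge to free edge, -x out of its outer face; shut, its axes are the cabinet's.
- door_push (a point): On the door's outer face, 190 from the hinge, 160 above the bench (axes as door_hinge): a good place to push. Door: grey steel, outer face 14 to -x of the hinge line, inner face on it, 265 long, 6 to 188 above the bench. Upright bar handle 35 off the outer face, 242 from the hinge, 55 to 145 above the bench. A catch nose stands 27 out of the inner face.
- dial (a joint): Angle of the field dial, rad: 0 = its pointer at the zero mark; positive = turned clockwise (looking at its face); 0.7 to 1.3 at the start. Range -0.5 to 2.3, so it does not stop at zero.
- dial_face (a point): Centre of the round white scale plate (diameter 120) on the fixed sloping face of the console; does not turn. z: out of the face, 35 degrees from vertical, leaning towards the robot; x: up the slope, to the zero mark (the one long thick mark); y: to the left. Other marks run clockwise from zero every 0.3 rad.
- dial_grip (a point): On the dial's axis, 32 above the plate along its z (turns with the dial; x is the pointer direction). Black disc, diameter 68, 10 thick, with a bar grip 56 long, 14 wide, 10 to 42 above the plate; white lines on bar and rim mark the pointer end. Grip the bar across its 14 mm, tool square to the face.
Not all that is in view belongs to the job. What is shaped like the yoke but brown or yellow is not meant.

How it is judged (in metres and radians):
On the way, in this order (a step that is already met when the one before it is completed fails the run):
1. the yoke stands flat on the tray, released (x of yoke in the frame of tray_in between -0.075 and 0.075 m and y of yoke in the frame of tray_in between -0.08 and 0.08 m and z of yoke in the frame of tray_in between -0.006 and 0.007 m and angle between yoke's own z axis and vertical below 0.12 rad and contact force between the fingers and yoke below 0.2 N and linear speed of yoke below 0.03 m/s and value of joint tray above 0.05 m), for 0.2 s.
2. the tray is fully home with the yoke on it (x of yoke in the frame of tray_in between -0.075 and 0.075 m and y of yoke in the frame of tray_in between -0.08 and 0.08 m and z of yoke in the frame of tray_in between -0.006 and 0.007 m and angle between yoke's own z axis and vertical below 0.12 rad and value of joint tray below 0.008 m), for 0.2 s.
3. the door is shut and seated on its catch (value of joint door below 0.02 rad and value of joint tray below 0.008 m), for 0.3 s.
4. the dial's pointer reads zero, with the door still shut (value of joint dial between -0.08 and 0.08 rad and value of joint door below 0.02 rad), for 0.2 s.
At the end, for the whole second after the job is handed in: The yoke stands flat on the tray floor (tilt under 0.12 rad, within 7 mm of the floor, inside the rims), the tray is within 8 mm of home, the door is seated (within 0.02 rad of shut), the dial pointer is within 0.08 rad of zero, and the yoke is at rest (all of step 2 and all of step 4 and linear speed of yoke below 0.02 m/s); the robot touches nothing.
It fails at once if another thing on the bench (crank, flange, hammer, spanner, tin or pipe) has been moved more than 30 mm (distance of any of crank, flange, hammer, spanner, tin, pipe from where it was at the start of the episode above 0.03 m).
It also fails if it takes over 72 s, if anything falls off the work surface, if the arm or the gripper's body presses on something with over 40 N, if the wrist force passes 120 N, or if a joint passes its speed limit or range.

### The arm

A 6-joint arm with a two-finger parallel gripper is mounted at the origin on the work surface. World frame = base frame: x ahead of the robot, y to its left, z up, the work surface at z = 0. Lengths are in mm, angles in rad, forces in N, time in s.
With the tool pointing down it reaches from about 350 to 875 mm from the base axis. Payload 4.2 kg.
Tool frame: the origin (TCP) lies midway between the tips of the shut fingers; the grasp point (between the pads) lies 19 mm behind it; z points along the fingers, y is the line along which they close (so a half turn about z gives the same grasp; the last joint's range is limited). The gripper opens to 85 mm and grips with 20 to 120 N. Pads are 22 mm wide; open, the fingers measure 114 mm over their backs; the gripper's body (76 mm by 85 mm) begins 54 mm behind the grasp point. The pads swing forward as they close: fully open they stand 13 mm farther back than shut.
Start: joints at [1.603, 0.385, 0.008, 0, -1.194, -0.259], TCP at [140.507, 608.98, 231.312] pointing down, gripper open.
Joint ranges: [-3.14, 3.14], [-1.21, 2.06], [-1.07, 1.41], [-3.16, 2.05], [-2.99, -0.16], [-3.1, 3.1]. Speed limits (rad/s): [2.79, 2.79, 3.14, 3.14, 3.14, 3.14].

### API

Orientations are given as a unit quaternion [x, y, z, w].
In Python, from bench import read_state, get_image, job_done gives the robot as it stands.
- The arm moves only by the shell command python3 -m jog 'ROWS'. ROWS is JSON, a list of rows, each a list of 3 entries, a list of its own where there are three numbers: the shift along the world's x, y, z scaled (see below), then the turn, a rotation vector about the world's x, y, z scaled (see below), then the gripper's target within -1 to 1 (shut at 1, half-way at 0, fully open at -1). In form: [[[x, y, z], [wx, wy, wz], claw], ...]. A call has 1 to 20 rows; each row is the pose to reach, as a shift and turn from the pose commanded when the call began; what a row does not reach only later rows make up. The controller multiplies each number of a shift by 10 cm and each number of a turn by 120 degrees. A row lasts 1/10 s, in which the tool goes at most 50 mm and 8.59 degrees, less where a joint would pass 70% of its speed; a pose out of reach is approached as far as the arm can. A call with a number of a shift or a turn outside -1 to 1 is refused whole. A call with a gripper value outside its range is refused whole. The fingers move at their own pace and stop on an object; the grip force is fixed at half the most. Time passes only in rows, so rows that repeat a pose let the fingers close. It gives the time, the measured TCP pose, the force, the opening and the grip force at its end, in the units of the state.
- read_state(): the state, without advancing time (a new reading comes with each control period).
- get_image(name): name is "scene" or "top" or "wrist"; returns a dict with "frame" (420x560x3 uint8, red, green, blue), "range_z" (420x560 float32, mm along the optical axis (not along the pixel's ray), 0 where there is no reading), "fx", "fy", "cx", "cy" (pixels), "distortion" ([k1, k2, p1, p2, k3] as OpenCV has them; the pictures are not rectified), "R" (3x3) and "t" (3): a world point X has camera coordinates R X + t. Camera axes: x right, y down, z forward; pixel columns grow to the right and rows downward; lengths in mm; the calibration is good to about 2 mm. A picture is of the moment at which its call begins.
- job_done(): hands the job in; it is judged then, once.
The state is a dict: "clock": time; "joints": joint angles; "joint_vel": joint speeds; "joint_efforts": joint torques, N m; "position": TCP position; "ee_rot": TCP orientation; "contact_force": force on the tool from outside, world axes, zero at the start; "wrist_torque": the same for the moment, N m; "gripper_width": finger opening in mm; "grasp_force": force on a finger pad.
Only numpy, scipy, OpenCV 4.12 (cv2) and the standard library are available. Lean on these libraries where they do the work, as an engineer would, in place of code of your own. Each camera call takes 0.05 s, during which the arm holds its last target. There are 200 camera calls.

## Working session

There is one attempt and no reset: what is moved stays moved. The work goes in short steps, Python scripts to look and compute and a shell command to move; the robot and the scene stay as the last step left them, time stands still between calls to the robot, and variables do not carry over. Pictures are saved under pics/ and viewed, at most 10 in all, crops included, and the job is handed in when it is done.

```bash
mkdir -p pics; cat > h.py <<'E'
import numpy as np,cv2
from bench import read_state,get_image,job_done
from scipy.spatial.transform import Rotation as Rot
def cloud(im):
    z=im['range_z'];h,w=z.shape
    u,v=np.meshgrid(np.arange(w),np.arange(h))
    K=np.array([[im['fx'],0,im['cx']],[0,im['fy'],im['cy']],[0,0,1]])
    p=cv2.undistortPoints(np.stack([u,v],-1).reshape(-1,1,2).astype(np.float64),K,np.array(im['distortion'],float)).reshape(h,w,2)
    X=np.dstack([p*z[...,None],z])
    W=(X-np.array(im['t']).ravel())@np.array(im['R'])
    W[z==0]=np.nan
    return W
def save(im,name): cv2.imwrite('pics/'+name,im['frame'][...,::-1])
E
python3 - <<'E'
from h import *
import pickle
s=read_state();print(s)
for n in('scene','top'):
    im=get_image(n);save(im,n+'0.png');pickle.dump(im,open(n+'0.pkl','wb'))
E
```

```text
{'clock': 0.0, 'joints': array([ 1.60256957e+00,  3.85563106e-01,  6.63796584e-03, -4.77572968e-04,
       -1.19397334e+00, -2.58583049e-01]), 'joint_vel': array([-4.50500911e-05,  3.50845402e-04, -1.23063876e-03, -1.80333572e-04,
        4.52333110e-04,  1.61050548e-03]), 'joint_efforts': array([-3.06485790e-04, -3.92287946e+01,  1.88401240e+01,  4.18623179e+00,
       -4.62168930e-03, -3.21760709e-06]), 'position': array([140.40977961, 608.44041048, 230.22554163]), 'ee_rot': array([ 9.93566006e-01, -1.13249450e-01, -6.75480015e-05,  1.07212510e-03]), 'contact_force': array([ 0.1021275 ,  0.57814746, -1.10948723]), 'wrist_torque': array([ 0.02490591, -0.00246468,  0.01128523]), 'grasp_force': 0.0, 'gripper_width': 85.34914668798703}
```

View pics/top0.png

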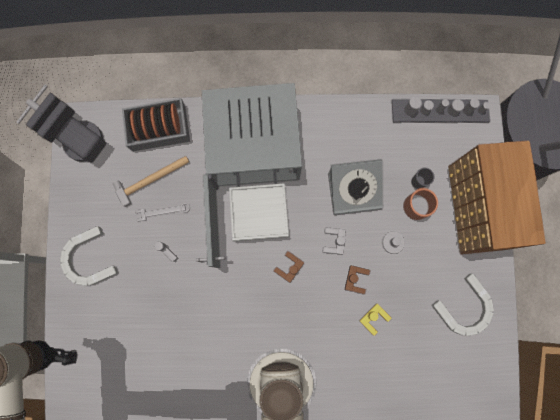

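View pics/scene0.png

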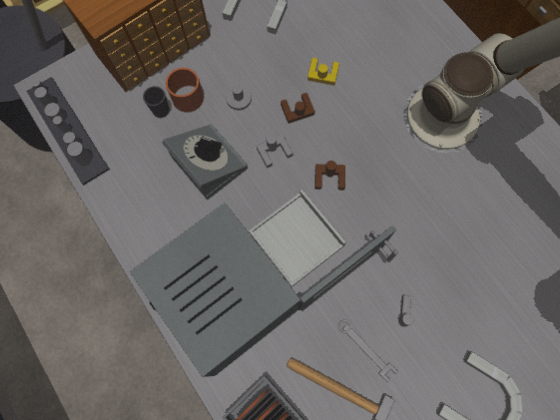

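Top view: robot base (282,385), x up in the picture, y to the left. U-shaped candidates are grey steel (335,240), brown (290,267), brown (357,280) and yellow (375,318). The grey one fits "bare steel". The crank is at (165,250), the flange at (393,243), the tray at (259,212), the open door at (213,225) and the dial at (358,187).

```bash
python3 - <<'E'
from h import *
import pickle
T=pickle.load(open('top0.pkl','rb'));S=pickle.load(open('scene0.pkl','rb'))
a=T['frame'][215:300,260:400];b=S['frame'][105:205,200:360]
a=cv2.resize(a,(700,425),interpolation=cv2.INTER_CUBIC)
c=cv2.resize(T['frame'][155:220,325:390],(425,425),interpolation=cv2.INTER_CUBIC)
cv2.imwrite('pics/crop0.png',cv2.resize(np.hstack([a,c]),(800,302))[...,::-1])
W=cloud(T);
def P(v,u): return W[v,u].round(0)
for n,(u,v) in dict(yokehub=(341,240),tray=(259,212),bench=(259,290),face=(335,200),roof=(250,110)).items(): print(n,P(v,u))
def rect(m,n):
    p=W[m];p=p[~np.isnan(p[:,0])];print(n,len(p),p.min(0).round(),p.max(0).round(),cv2.minAreaRect(p[:,:2].astype(np.float32)))
v,u=np.mgrid[:420,:560]
box=lambda a,b,c,d:(u>=a)&(u<=b)&(v>=c)&(v<=d)
z=W[...,2]
rect(box(318,352,222,260)&(z>12)&(z<35),'fork'); rect(box(318,352,222,260)&(z>45)&(z<65),'hub')
rect(box(225,295,180,245)&(z>28)&(z<40),'trayfloor');rect(box(225,295,225,245)&(z>58)&(z<75),'lip')
rect(box(195,310,80,185)&(z>182)&(z<200),'roof')
rect(box(195,225,185,275)&(z>175)&(z<200),'door')
C=cloud(S);z=C[...,2];W=C
rect(box(255,295,130,170)&(z>12)&(z<30),'forkS');rect(box(255,295,130,170)&(z>45)&(z<65),'hubS')
rect(box(250,350,190,290)&(z>30)&(z<38),'trayfloorS');rect(box(250,350,190,290)&(z>60)&(z<75),'lipS')
rect(box(120,300,190,380)&(z>182)&(z<200),'roofS')
rect(box(290,400,220,320)&(z>180)&(z<196),'doorS')
# dial: console plane, plate
for nm,im,bx in(('T',T,(330,386,160,215)),('S',S,(160,250,120,195))):
    X=cloud(im);f=im['frame'].astype(int);g=f.min(2)
    m=box(*bx)&(g>150)&~np.isnan(X[...,0])&(X[...,2]>30)
    p=X[m];print(nm,len(p),p.mean(0),p.min(0),p.max(0))
E
```

```text
yokehub [ 446. -194.   60.]
tray [543.  61.  31.]
bench [296.  66.   1.]
face [ 574. -180.   53.]
roof [824.  77. 196.]
fork 289 [ 408. -233.   12.] [ 494. -139.   34.] ((453.0899658203125, -185.9151153564453), (85.57682037353516, 91.7812728881836), 84.24066925048828)
hub 64 [ 434. -204.   48.] [ 459. -179.   64.] ((445.8958740234375, -191.90931701660156), (24.394691467285156, 25.58436393737793), 44.34992218017578)
trayfloor 2278 [454. -21.  28.] [649. 151.  40.] ((553.010986328125, 64.99923706054688), (195.55075073242188, 168.0820770263672), 1.682600975036621)
lip 148 [452. -26.  58.] [469. 145.  75.] ((461.2630920410156, 59.648841857910156), (8.981330871582031, 171.59039306640625), 3.35629940032959)
roof 8001 [601. -70. 182.] [910. 225. 200.] ((755.637939453125, 79.47794342041016), (294.7471008300781, 287.35601806640625), 3.3078110218048096)
door 446 [369. 188. 175.] [603. 213. 197.] ((486.00555419921875, 200.76565551757812), (233.94126892089844, 15.387669563293457), 2.8344686031341553)
forkS 400 [ 403. -212.   12.] [ 490. -137.   30.] ((446.4622802734375, -174.5861053466797), (68.
[... 415 characters left out ...]
125, 105.5419921875), (260.25408935546875, 76.37287139892578), 69.10981750488281)
roofS 15248 [623. -71. 182.] [908. 223. 199.] ((765.6292114257812, 75.01856994628906), (269.3824768066406, 281.44757080078125), 3.543278455734253)
doorS 898 [369. 169. 180.] [660. 216. 195.] ((514.0432739257812, 201.48199462890625), (46.460975646972656, 289.8980712890625), 85.62443542480469)
T 530 [ 613.44598797 -245.74808918   78.91592272] [ 563.42761173 -308.79060857   35.33815486] [ 659.50832861 -189.77580243  112.05671277]<stdin>:29: RuntimeWarning: Mean of empty slice.
  ret = um.true_divide(
Traceback (most recent call last):
ValueError: zero-size array to reduction operation minimum which has no identity
```

View pics/crop0.png

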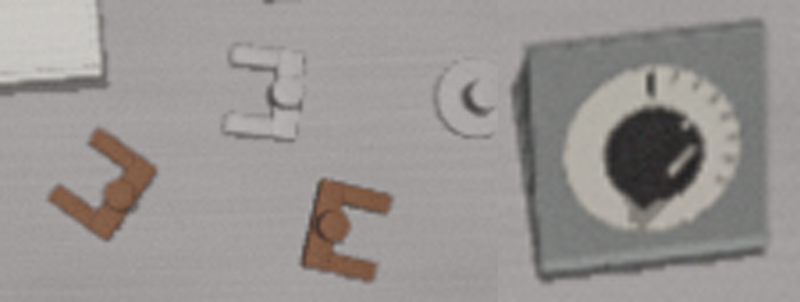

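Grey yoke (crop 270,92) is the only bare-steel fork, and the others in the crop are brown. It has a round hub, two prongs pointing to +y, and its top at z≈56–60, so it fits. The hub is at about (446,-192). The dial's rim mark sits about 0.85 rad clockwise of the thick zero mark. Moving over the yoke now.

```bash
python3 -m jog '[[[0.5,-0.5,0.3],[0,0,0],-1],[[1,-1,0.3],[0,0,0],-1],[[1,-1,0.3],[0,0,0],-1]]'
for i in 1; do
python3 -m jog '[[[1,-1,0],[0,0,0],-1],[[1,-1,0],[0,0,0],-1],[[1,-1,0],[0,0,0],-1]]'
python3 -m jog '[[[1,-1,0],[0,0,0],-1],[[1,-1,0],[0,0,0],-1],[[1,-1,0],[0,0,0],-1]]'
python3 -m jog '[[[0,-1,0],[0,0,0],-1],[[0,-1,0],[0,0,0],-1]]'
python3 -m jog '[[[0,-1,0],[0,0,0],-1],[[0,-1,0],[0,0,0],-1]]'
python3 -m jog '[[[0,-1,0],[0,0,0],-1],[[0,-1,0],[0,0,0],-1]]'
python3 -m jog '[[[0,-1,0],[0,0,0],-1],[[0,-1,0],[0,0,0],-1]]'
python3 -m jog '[[[0,-1,-0.6],[0,0,0],-1],[[0,-1,-0.6],[0,0,0],-1],[[0,-1,-0.6],[0,0,0],-1],[[0,-1,-0.6],[0,0,0],-1]]'
done
python3 - <<'E'
from h import *
import pickle
s=read_state();print(s['clock'],s['position'],s['ee_rot'],s['joints'])
im=get_image('wrist');save(im,'w1.png');pickle.dump(im,open('w1.pkl','wb'))
W=cloud(im);z=W[...,2]
R=np.linalg.norm(W[...,:2]-[446,-192],axis=-1)<90
for lo,hi in((48,65),(12,32)):
    p=W[R&(z>lo)&(z<hi)];print(len(p),np.nanmedian(p,0),p.min(0),p.max(0),cv2.minAreaRect(p[:,:2].astype(np.float32)))
E
```

```text
clock: 0.4
position: [241.2, 507.6, 261.3]
ee_rot: [0.994, -0.113, -0.0, 0.0]
contact_force: [1.2, -0.1, -0.1]
gripper_width: 85.7
grasp_force: 0.0
clock: 0.7
position: [341.6, 406.7, 261.1]
ee_rot: [0.994, -0.113, -0.0, 0.0]
contact_force: [0.4, 0.3, -1.0]
gripper_width: 85.8
grasp_force: 0.0
clock: 1.0
position: [441.6, 306.9, 261.1]
ee_rot: [0.994, -0.113, -0.0, 0.0]
contact_force: [0.8, 0.9, -0.1]
gripper_width: 85.3
grasp_force: 0.0
clock: 1.2
position: [440.7, 207.1, 260.3]
ee_rot: [0.994, -0.113, -0.001, 0.001]
contact_force: [0.8, -0.5, 0.8]
gripper_width: 85.4
grasp_force: 0.0
clock: 1.4
position: [439.9, 106.9, 261.0]
ee_rot: [0.994, -0.113, -0.0, 0.0]
contact_force: [1.7, -0.2, -0.0]
gripper_width: 85.2
grasp_force: 0.0
clock: 1.6
position: [439.8, 7.1, 261.2]
ee_rot: [0.994, -0.113, -0.0, -0.0]
contact_force: [1.8, 0.6, 0.3]
gripper_width: 85.6
grasp_force: 0.0
clock: 1.8
position: [439.8, -92.9, 261.3]
ee_rot: [0.994, -0.113, 0.0, -0.0]
contact_force: [2.2, -0.2, -0.1]
gripper_width: 85.6
grasp_force: 0.0
clock: 2.2
position: [438.8, -192.6, 199.0]
ee_rot: [0.993, -0.115, -0.003, -0.0]
contact_force: [-0.9, -0.4, -0.0]
gripper_width: 85.4
grasp_force: 0.0
2.2 [ 438.83862459 -192.61942909  199.04409484] [ 9.93336918e-01 -1.15217189e-01 -2.60016834e-03 -7.85230051e-05] [-7.39090589e-02  1.67290261e-01 -3.83668899e-01 -4.36394700e-04
 -1.02502653e+00  1.41398481e+00]
865 [ 446.533284   -195.23886829   55.9337558 ] [ 431.79867823 -208.68891543   48.07855592] [ 459.44447303 -181.44255371   58.65543135] ((445.5103759765625, -195.21646118164062), (26.73471450805664, 26.95401382446289), 75.94322967529297)
3430 [ 463.24174459 -184.90142085   21.79793394] [ 362.53194041 -236.42089651   12.04412331] [ 535.88128364 -141.01132151   31.94709989] ((444.3970642089844, -179.13119506835938), (177.90916442871094, 84.77511596679688), 10.483440399169922)
```

View pics/w1.png

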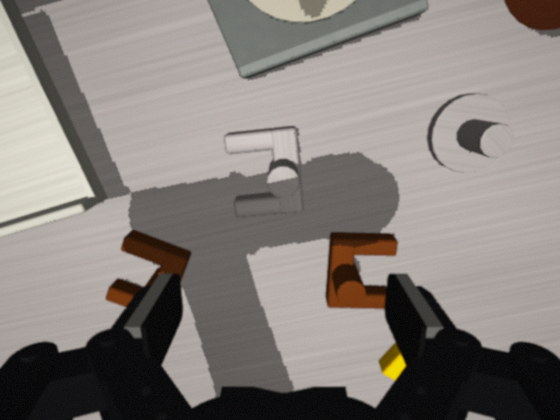

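The picture shows the grey yoke hub at (283,180), clear of the brown decoys. The wrist depth puts the hub at (446,-195) with its top at 56, as it should be. Going down and gripping.

```bash
python3 -m jog '[[[0.06,-0.03,-0.5],[0,0,0],-1],[[0.06,-0.03,-1],[0,0,0],-1],[[0.06,-0.03,-1],[0,0,0],-1]]'
python3 -m jog '[[[0,0,-0.35],[0,0,0],-1],[[0,0,-0.6],[0,0,0],-1],[[0,0,-0.72],[0,0,0],-1],[[0,0,-0.72],[0,0,0],-1]]'
python3 -m jog '[[[0,0,0],[0,0,0],1],[[0,0,0],[0,0,0],1],[[0,0,0],[0,0,0],1],[[0,0,0],[0,0,0],1],[[0,0,0],[0,0,0],1],[[0,0,0],[0,0,0],1],[[0,0,0],[0,0,0],1],[[0,0,0],[0,0,0],1]]'
```

```text
clock: 2.55
position: [442.3, -192.3, 96.7]
ee_rot: [0.994, -0.113, -0.006, -0.0]
contact_force: [-2.2, -0.2, 0.0]
gripper_width: 85.7
grasp_force: 0.0
clock: 2.95
position: [447.5, -193.4, 30.2]
ee_rot: [0.994, -0.112, 0.0, 0.0]
contact_force: [0.0, 0.6, 0.1]
gripper_width: 85.0
grasp_force: 0.0
clock: 3.75
position: [447.1, -194.1, 30.5]
ee_rot: [0.994, -0.113, 0.001, 0.0]
contact_force: [-0.2, 1.0, 6.1]
gripper_width: 26.6
grasp_force: 58.6
```

```bash
python3 -m jog '[[[0,0,0.2],[0,0,0],1],[[0,0,0.5],[0,0,0],1],[[0,0,0.8],[0,0,0],1],[[0,0,1],[0,0,0],1],[[0,0,1],[0,0,0],1]]'
python3 -m jog '[[[0.1,0.2,0],[0,0,0],1],[[0.2,0.5,0],[0,0,0],1],[[0.32,0.81,0],[0,0,0],1]]'
python3 -m jog '[[[0.1,0.3,0],[0,0,0],1],[[0.2,0.55,0],[0,0,0],1],[[0.32,0.81,0],[0,0,0],1]]'
python3 -m jog '[[[0.1,0.3,0],[0,0,0],1],[[0.2,0.55,0],[0,0,0],1],[[0.28,0.75,0],[0,0,0],1],[[0.32,0.81,0],[0,0,0],1],[[0.32,0.81,0],[0,0,0],1]]'
python3 -m jog '[[[0,0,-0.2],[0,0,0],1],[[0,0,-0.4],[0,0,0],1],[[0,0,-0.5],[0,0,0],1],[[0,0,-0.58],[0,0,0],1],[[0,0,-0.6],[0,0,0],1],[[0,0,-0.6],[0,0,0],1]]'
python3 - <<'E'
from h import *
im=get_image('scene');cv2.imwrite('pics/s2.png',cv2.resize(im['frame'][140:320,200:440],(800,600),interpolation=cv2.INTER_CUBIC)[...,::-1])
E
```

```text
clock: 4.25
position: [447.7, -194.2, 131.4]
ee_rot: [0.994, -0.113, 0.003, -0.0]
contact_force: [0.5, 0.3, -4.8]
gripper_width: 26.0
grasp_force: 60.1
clock: 4.55
position: [476.5, -112.4, 127.0]
ee_rot: [0.993, -0.114, -0.003, -0.0]
contact_force: [0.3, -0.2, -5.0]
gripper_width: 26.4
grasp_force: 60.2
clock: 4.85
position: [508.6, -31.1, 126.7]
ee_rot: [0.994, -0.114, -0.003, 0.0]
contact_force: [0.5, 0.4, -5.3]
gripper_width: 26.3
grasp_force: 60.3
clock: 5.35
position: [541.6, 49.3, 127.2]
ee_rot: [0.994, -0.113, -0.002, 0.001]
contact_force: [0.1, 0.4, -5.0]
gripper_width: 26.3
grasp_force: 60.3
clock: 5.95
position: [542.7, 48.8, 69.4]
ee_rot: [0.994, -0.113, 0.0, 0.0]
contact_force: [0.4, -0.5, -5.5]
gripper_width: 26.2
grasp_force: 60.4
```

View pics/s2.png

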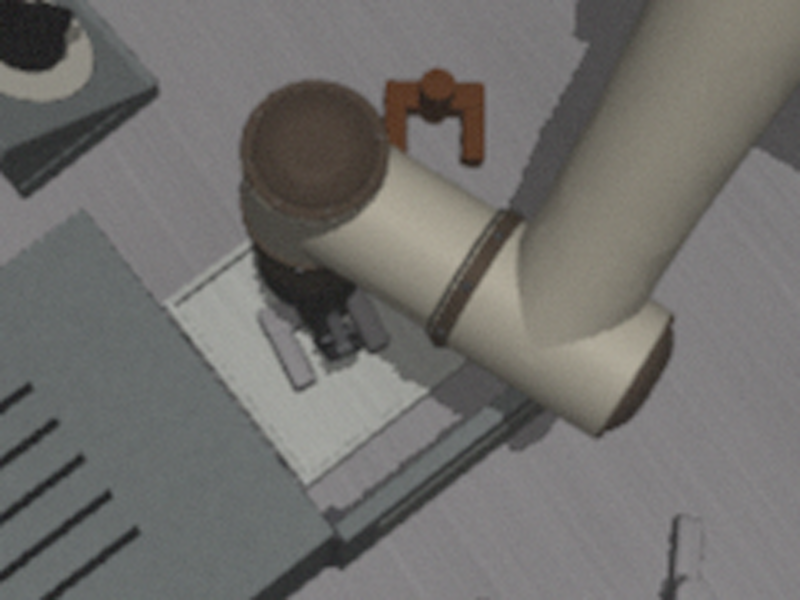

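Yoke hangs just above the tray (crop 320,340), inside the rims. Lowering the last 4–5 mm, releasing and lifting.

```bash
python3 -m jog '[[[0,0,-0.02],[0,0,0],1],[[0,0,-0.04],[0,0,0],1],[[0,0,-0.04],[0,0,0],1]]'
python3 -m jog '[[[0,0,0],[0,0,0],-1],[[0,0,0],[0,0,0],-1],[[0,0,0],[0,0,0],-1],[[0,0,0],[0,0,0],-1],[[0,0,0],[0,0,0],-1],[[0,0,0],[0,0,0],-1],[[0,0,0],[0,0,0],-1]]'
python3 -m jog '[[[0,0,0.3],[0,0,0],-1],[[0,0,0.7],[0,0,0],-1],[[0,0,1],[0,0,0],-1],[[0,0,1],[0,0,0],-1]]'
python3 -m jog '[[[-0.5,0,0.3],[0,0,0],-1],[[-1,0,0.3],[0,0,0],-1],[[-1,0,0.3],[0,0,0],-1],[[-1,0,0.3],[0,0,0],-1]]'
python3 - <<'E'
from h import *
import pickle
s=read_state();print(s['joints'])
im=get_image('wrist');save(im,'w2.png');pickle.dump(im,open('w2.pkl','wb'))
W=cloud(im);z=W[...,2]
R=np.linalg.norm(W[...,:2]-[542,49],axis=-1)<80
def r(m,n):
    p=W[m];print(n,len(p))
    if len(p)>5: print(p.min(0),p.max(0),cv2.minAreaRect(p[:,:2].astype(np.float32)))
r(R&(z>82)&(z<98),'hub');r(R&(z>51)&(z<60),'fork');r((abs(W[...,0]-460)<40)&(abs(W[...,1]-60)<110)&(z>62)&(z<74),'lip')
r(R&(z<40)&(z>25),'floor')
im=get_image('top')
W=cloud(im);z=W[...,2]
D=lambda a,b,c,d:(W[...,0]>a)&(W[...,0]<b)&(W[...,1]>c)&(W[...,1]<d)
r(D(340,600,180,230)&(z>180)&(z<196),'doortop')
r(D(625,720,-120,260)&(z>183)&(z<198),'rooffront')
E
```

```text
clock: 6.3
position: [542.4, 49.0, 65.3]
ee_rot: [0.994, -0.113, -0.0, -0.0]
contact_force: [-1.1, -0.1, -5.4]
gripper_width: 26.2
grasp_force: 60.4
clock: 7.0
position: [542.5, 49.0, 65.3]
ee_rot: [0.994, -0.113, 0.0, 0.0]
contact_force: [0.4, 0.2, 0.4]
gripper_width: 85.2
grasp_force: 0.0
clock: 7.4
position: [545.4, 49.7, 170.3]
ee_rot: [0.994, -0.113, 0.005, -0.002]
contact_force: [0.4, -0.4, 0.4]
gripper_width: 85.3
grasp_force: 0.0
clock: 7.8
position: [441.2, 48.8, 195.4]
ee_rot: [0.994, -0.113, 0.0, -0.0]
contact_force: [0.2, -0.2, -0.2]
gripper_width: 85.3
grasp_force: 0.0
[ 4.78286673e-01  1.06308375e-01 -4.68051475e-01 -1.78924760e-04
 -9.96016184e-01  8.66844112e-01]
hub 1503
[527.04791577  34.17618678  82.40598465] [554.48170321  61.81525477  92.5349236 ] ((540.6310424804688, 47.988868713378906), (27.522457122802734, 26.97579002380371), 75.82777404785156)
fork 5540
[463.31402543  25.95985965  51.0428507 ] [586.48412721 101.70374728  59.96286919] ((525.0462646484375, 64.32899475097656), (123.53134155273438, 75.12857055664062), 0.7723260521888733)
lip 2447
[450.84125709 -31.60735109  62.00075051] [468.8711534  143.82404103  70.35630206] ((459.70513916015625, 56.1046142578125), (8.602944374084473, 175.57444763183594), 3.3780922889709473)
floor 20019
[463.04154564 -23.51587161  30.77544553] [602.58000499 128.95160001  39.98903764] ((526.5995483398438, 53.46337890625), (158.06106567382812, 127.83056640625), 77.15287017822266)
doortop 235
[465.4408506  193.9820491  180.28737483] [599.96697526 212.73846227 195.56859467] ((532.983642578125, 203.24069213867188), (134.53321838378906, 15.073970794677734), 3.337909698486328)
rooffront 2471
[625.03279435 -69.64532938 183.03470637] [719.9889444  215.49773115 197.94247042] ((682.212890625, 75.64671325683594), (93.62847900390625, 287.6254577636719), 4.478094100952148)
```

View pics/w2.png

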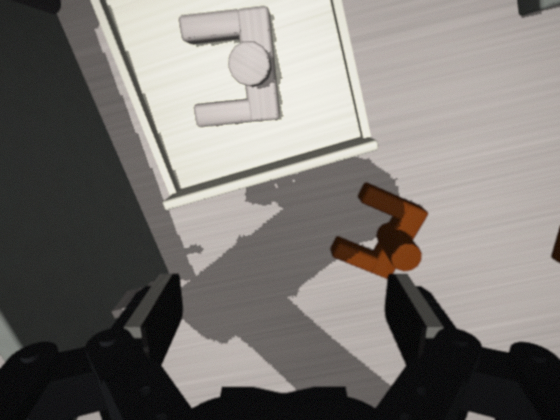

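Yoke stands released on the tray floor (hub at (250,63) in the picture; measured (541,48), top 91 = 34+56). The lip runs through (460,56) with yaw 3.4°. Closing the fingers and going down in front of the lip.

```bash
python3 -m jog '[[[-0.25,0.07,0],[0,0,0],1],[[-0.25,0.07,-0.3],[0,0,0],1],[[-0.25,0.07,-0.6],[0,0,0],1],[[-0.25,0.07,-0.8],[0,0,0],1],[[-0.25,0.07,-0.8],[0,0,0],1],[[-0.25,0.07,-0.8],[0,0,0],1]]'
python3 -m jog '[[[0,0,-0.3],[0,0,0],1],[[0,0,-0.6],[0,0,0],1],[[0,0,-0.6],[0,0,0],1]]'
python3 -m jog '[[[0.15,0.01,0],[0,0,0],1],[[0.3,0.02,0],[0,0,0],1],[[0.45,0.03,0],[0,0,0],1],[[0.6,0.035,0],[0,0,0],1],[[0.75,0.045,0],[0,0,0],1],[[0.9,0.055,0],[0,0,0],1]]'
python3 -c "
from h import *
print(read_state()['joints'])"
```

```text
clock: 8.5
position: [418.6, 56.2, 115.2]
ee_rot: [0.994, -0.113, -0.0, 0.0]
contact_force: [0.9, 0.2, -0.1]
gripper_width: -0.1
grasp_force: 0.0
clock: 8.8
position: [416.6, 55.3, 53.7]
ee_rot: [0.994, -0.114, -0.002, 0.001]
contact_force: [-0.2, 0.2, -1.3]
gripper_width: 0.1
grasp_force: 0.0
clock: 9.4
position: [508.2, 61.6, 57.2]
ee_rot: [0.994, -0.113, 0.0, -0.0]
contact_force: [-2.5, 0.4, -1.4]
gripper_width: 0.1
grasp_force: 1.2
[ 4.38012874e-01  3.98392461e-01 -4.86285925e-01 -3.43675445e-04
 -6.85948939e-01  9.06155559e-01]
```

```bash
python3 -m jog '[[[0.15,0.01,0],[0,0,0],1],[[0.3,0.02,0],[0,0,0],1],[[0.45,0.03,0],[0,0,0],1],[[0.6,0.035,0],[0,0,0],1],[[0.7,0.04,0],[0,0,0],1],[[0.7,0.04,0],[0,0,0],1]]'
python3 -m jog '[[[0,0,0],[0,-0.06,0],1],[[0,0,0],[0,-0.12,0],1],[[0,0,0],[0,-0.18,0],1],[[0,0,0],[0,-0.24,0],1],[[0,0,0],[0,-0.24,0],1]]'
python3 -c "
from h import *
s=read_state();print(s['joints'])
im=get_image('scene');cv2.imwrite('pics/s3.png',cv2.resize(im['frame'][80:340,120:460],(784,600))[...,::-1])"
```

```text
clock: 10.0
position: [579.9, 65.9, 57.0]
ee_rot: [0.994, -0.113, 0.002, -0.001]
contact_force: [-0.5, 0.4, -0.5]
gripper_width: -0.2
grasp_force: 0.0
clock: 10.5
position: [606.1, 55.7, 94.8]
ee_rot: [0.975, -0.119, 0.188, 0.007]
contact_force: [1.5, -0.7, 0.4]
gripper_width: -0.1
grasp_force: 0.0
[ 0.32295959  0.34443319 -0.7721999   0.98106524 -0.2063866   0.06341738]
```

View pics/s3.png

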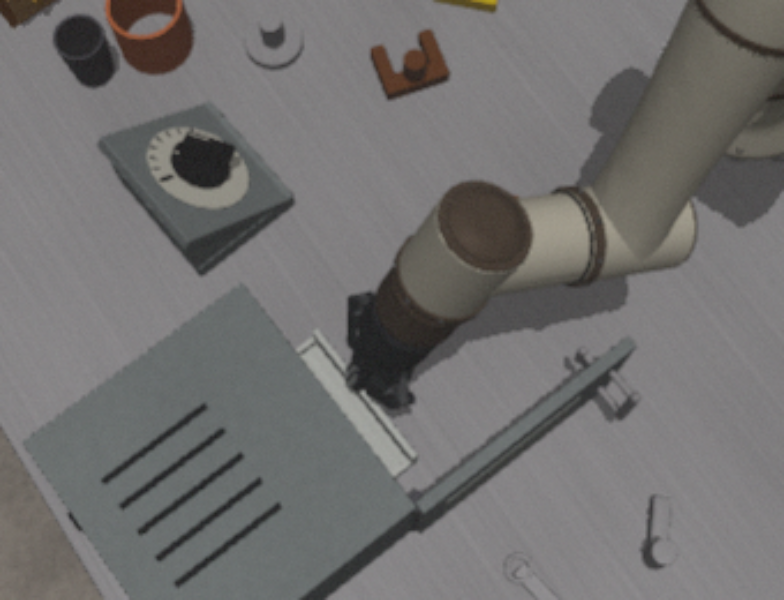

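Leaning straight forward runs into joint 5's range, since the tool gets close to the forearm line, so the tip rose above the lip. It touches nothing. I'll fit a quick kinematic model from the logged poses to pick a lean direction that is in range.

```bash
cat > kin.py <<'E'
from h import *
from scipy.optimize import least_squares
def fk(j,H,L,s4=1,s6=1,where=1):
    d=159
    e=lambda a,t:Rot.from_euler(a,t)
    phi=j[1]-j[2]
    R1=e('z',j[0]);p=R1.apply([563*np.sin(j[1])+422*np.cos(phi),0,H+563*np.cos(j[1])-422*np.sin(phi)])
    Rf=R1*e('y',phi);  # x along forearm
    R4=Rf*e('x',s4*j[3])
    p=p+(R4 if where else Rf).apply([0,-d,0])
    R5=R4*e('y',-j[4])         # j5=0: tool along forearm
    t=R5.apply([1,0,0])
    Rt=R5*e('y',np.pi/2)*e('z',s6*j[5])
    return p+L*t,Rt
E
python3 - <<'E'
from kin import *
s=read_state();q=s['joints'];P=s['position'];Rm=Rot.from_quat(s['ee_rot']);print(P,Rm.apply([0,0,1]))
for s4 in(1,-1):
  for w in(0,1):
    f=lambda v:fk(q,v,v+136,s4,1,w)[0]-P
    r=least_squares(lambda v:f(v[0]),[245]);print(s4,w,r.x,r.fun,fk(q,245,381,s4)[1].apply([0,0,1]))
for s6 in(1,-1):
  a=fk(q,245,381,-1,s6)[1];b=fk([1.60257,.38556,.00664,0,-1.19397,-.25858],245,381,-1,s6)[1]
  print(s6,(a.inv()*Rm).as_rotvec(),(b.inv()*Rot.from_quat([.993566,-.11325,0,.001])).as_rotvec())
E
```

```text
[608.49027718  56.59417231  96.08981986] [ 0.3677847  -0.0581959  -0.92808817]
1 0 [433.64802448] [-53.48182936  62.9661155  -40.24243379] [ 0.25986804  0.26668511 -0.92808817]
1 1 [652.11210076] [-133.0731424   152.09787602  -83.16826718] [ 0.25986804  0.26668511 -0.92808817]
-1 0 [383.92395353] [ -10.29507015 -119.20797347  -43.81818271] [ 0.3677847  -0.0581959  -0.92808817]
-1 1 [165.45987572] [ 0.14768349 -0.16933793 -0.89234943] [ 0.3677847  -0.0581959  -0.92808817]
1 [-1.88077586e-16 -7.05290947e-17 -1.68787789e+00] [-1.29516971e-04 -2.99496006e-04 -1.05345585e+00]
-1 [-1.84972160e-16 -6.93645600e-17 -1.57079633e+00] [-2.13910785e-04 -2.71816507e-04 -1.57061584e+00]
```

```bash
cat >> kin.py <<'E'
lo=np.array([-3.14,-1.21,-1.07,-3.16,-2.99,-3.1]);hi=np.array([3.14,2.06,1.41,2.05,-.16,3.1])
def FK(j):
    p,R=fk(j,165.5,301.5,-1,-1,1);return p,R*Rot.from_euler('z',-np.pi/2)
def ik(p,R,q0):
    f=lambda q:np.r_[(FK(q)[0]-p)/100,(FK(q)[1].inv()*R).as_rotvec()]
    r=least_squares(f,np.clip(q0,lo+.02,hi-.02),bounds=(lo+.01,hi-.01));return r.x,np.abs(r.fun).max()
def lean(th,al,R0=Rot.from_quat([.9936,-.113,0,0]),yaw=0):
    return Rot.from_rotvec(th*np.array([np.sin(al),-np.cos(al),0]))*Rot.from_euler('z',yaw)*R0
E
python3 - <<'E'
from kin import *
q0=read_state()['joints']
for th in(30,35,40,45):
  for al in(0,-.3,-.6):
    R=lean(np.radians(th),al);q=q0;o=[]
    for x in(560,610,665):
        q,e=ik([x,66,57],R,q);o.append((q.round(2).tolist() if x!=610 else '',round(e,3)))
    print(th,al,R.apply([0,0,1]).round(2),o)
E
```

```text
30 0 [ 0.5   0.   -0.87] [([0.41, 0.36, -0.68, 0.17, -0.17, 0.8], np.float64(0.201)), ('', np.float64(0.177)), ([0.35, 0.48, -0.55, 0.43, -0.17, 0.6], np.float64(0.146))]
30 -0.3 [ 0.48 -0.15 -0.87] [([0.12, 0.35, -0.94, 2.04, -0.27, -0.8], np.float64(0.063)), ('', np.float64(0.047)), ([0.08, 0.47, -0.74, 2.04, -0.22, -0.75], np.float64(0.025))]
30 -0.6 [ 0.41 -0.28 -0.87] [([0.24, 0.38, -0.94, 1.86, -0.4, -0.7], np.float64(0.0)), ('', np.float64(0.0)), ([0.27, 0.5, -0.73, 1.6, -0.39, -0.45], np.float64(0.0))]
35 0 [ 0.57  0.   -0.82] [([-0.03, 0.35, -0.5, -1.75, -0.17, 3.09], np.float64(0.178)), ('', np.float64(0.186)), ([-0.02, 0.47, -0.31, -1.76, -0.17, 3.09], np.float64(0.196))]
35 -0.3 [ 0.55 -0.17 -0.82] [([0.16, 0.37, -0.95, 2.04, -0.36, -0.85], np.float64(0.101)), ('', np.float64(0.088)), ([0.11, 0.48, -0.75, 2.04, -0.31, -0.78], np.float64(0.07))]
35 -0.6 [ 0.47 -0.32 -0.82] [([0.21, 0.39, -0.97, 2.04, -0.49, -0.86], np.float64(0.0)), ('', np.float64(0.0)), ([0.22, 0.5, -0.76, 1.85, -0.45, -0.66], np.float64(0.0))]
40 0 [ 0.64  0.   -0.77] [([-0.03, 0.35, -0.5, -1.75, -0.17,
[... 297 characters left out ...]
0.6 [ 0.53 -0.36 -0.77] [([0.26, 0.41, -0.98, 2.04, -0.59, -0.92], np.float64(0.023)), ('', np.float64(0.011)), ([0.21, 0.52, -0.78, 2.01, -0.54, -0.81], np.float64(0.0))]
45 0 [ 0.71  0.   -0.71] [([-0.03, 0.35, -0.5, -1.75, -0.17, 3.09], np.float64(0.139)), ('', np.float64(0.147)), ([-0.02, 0.47, -0.31, -1.75, -0.17, 3.09], np.float64(0.156))]
45 -0.3 [ 0.68 -0.21 -0.71] [([0.25, 0.41, -0.98, 2.04, -0.58, -0.98], np.float64(0.195)), ('', np.float64(0.175)), ([0.18, 0.5, -0.78, 2.04, -0.49, -0.88], np.float64(0.152))]
45 -0.6 [ 0.58 -0.4  -0.71] [([0.3, 0.44, -1.0, 2.04, -0.71, -0.98], np.float64(0.045)), ('', np.float64(0.034)), ([0.23, 0.54, -0.79, 2.04, -0.64, -0.87], np.float64(0.019))]
```

```bash
python3 - <<'E'
from kin import *
for th in(40,45,50):
  for al in(0,.3,.6):
   for yaw in(0,-.8,-1.5):
    R=lean(np.radians(th),al,yaw=yaw);q=np.array([.3,.4,-.8,-2.3,-.4,3.0]);o=[]
    for x in(560,665):
        q,e=ik([x,66,57],R,q);o.append((q.round(2).tolist(),round(float(e),3)))
    if max(a[1] for a in o)<.01: print(th,al,yaw,R.apply([0,0,1]).round(2),o)
E
```

```text
40 0.6 0 [ 0.53  0.36 -0.77] [([0.05, 0.37, -0.42, -1.15, -0.37, 2.31], 0.0), ([0.09, 0.49, -0.22, -0.97, -0.39, 2.08], 0.0)]
40 0.6 -0.8 [ 0.53  0.36 -0.77] [([0.05, 0.37, -0.42, -1.15, -0.37, 1.51], 0.0), ([0.09, 0.49, -0.22, -0.97, -0.39, 1.28], 0.0)]
40 0.6 -1.5 [ 0.53  0.36 -0.77] [([0.05, 0.37, -0.42, -1.15, -0.37, 0.81], 0.0), ([0.09, 0.49, -0.22, -0.97, -0.39, 0.58], 0.0)]
45 0 -1.5 [ 0.71  0.   -0.71] [([-0.23, 0.4, -0.77, -2.71, -0.4, 2.75], 0.0), ([-0.14, 0.48, -0.45, -2.53, -0.18, 2.48], 0.0)]
45 0.6 0 [ 0.58  0.4  -0.71] [([-0.07, 0.39, -0.43, -1.4, -0.46, 2.64], 0.0), ([0.0, 0.5, -0.22, -1.21, -0.44, 2.37], 0.0)]
45 0.6 -0.8 [ 0.58  0.4  -0.71] [([-0.07, 0.39, -0.43, -1.4, -0.46, 1.84], 0.0), ([0.0, 0.5, -0.22, -1.21, -0.44, 1.57], 0.0)]
45 0.6 -1.5 [ 0.58  0.4  -0.71] [([-0.07, 0.39, -0.43, -1.4, -0.46, 1.14], 0.0), ([0.0, 0.5, -0.22, -1.21, -0.44, 0.87], 0.0)]
50 0 -1.5 [ 0.77  0.   -0.64] [([-0.26, 0.45, -0.86, -2.79, -0.62, 2.87], 0.0), ([-0.19, 0.52, -0.6, -2.78, -0.43, 2.78], 0.0)]
50 0.3 -0.8 [ 0.73  0.23 -0.64] [([-0.24, 0.41, -0.6, -2.08, -0.46, 2.73], 0.0), ([-0.09, 0.49, -0.32, -1.81, -0.3, 2.32], 0.0)]
50 0.3 -1.5 [ 0.73  0.23 -0.64] [([-0.24, 0.41, -0.6, -2.08, -0.46, 2.03], 0.0), ([-0.09, 0.49, -0.32, -1.81, -0.3, 1.62], 0.0)]
50 0.6 0 [ 0.63  0.43 -0.64] [([-0.18, 0.42, -0.46, -1.6, -0.57, 2.92], 0.0), ([-0.09, 0.52, -0.24, -1.44, -0.52, 2.65], 0.0)]
50 0.6 -0.8 [ 0.63  0.43 -0.64] [([-0.18, 0.42, -0.46, -1.6, -0.57, 2.12], 0.0), ([-0.09, 0.52, -0.24, -1.44, -0.52, 1.85], 0.0)]
50 0.6 -1.5 [ 0.63  0.43 -0.64] [([-0.18, 0.42, -0.46, -1.6, -0.57, 1.42], 0.0), ([-0.09, 0.52, -0.24, -1.44, -0.52, 1.15], 0.0)]
```

```bash
python3 - <<'E'
from kin import *
s=read_state();q=s['joints'];P=s['position'];R=Rot.from_quat(s['ee_rot'])
V=lean(0,0,yaw=-.8)
W=[(np.array([540,60,110]),V),(np.array([540,60,110]),lean(np.radians(35),1.1,yaw=-.8)),(np.array([540,60,110]),lean(np.radians(45),.6,yaw=-.8)),(np.array([540,60,57]),lean(np.radians(45),.6,yaw=-.8)),(np.array([665,69,57]),lean(np.radians(45),.6,yaw=-.8))]
for p,T in W:
    rv=(T*R.inv()).as_rotvec()
    for k in np.linspace(.2,1,5):
        q,e=ik(P+k*(p-P),Rot.from_rotvec(k*rv)*R,q);print(q.round(2),round(float(e),3))
    print('->',((p-P)/100).round(3),(rv/np.radians(120)).round(3),'rows',np.degrees(np.linalg.norm(rv))/8.59)
    P,R=p,T
E
```

```text
[ 0.43  0.35 -0.63  0.52 -0.39  0.28] 0.0
[ 0.45  0.36 -0.54  0.32 -0.53  0.3 ] 0.0
[ 0.44  0.36 -0.47  0.19 -0.65  0.26] 0.0
[ 0.43  0.36 -0.41  0.09 -0.75  0.21] 0.0
[ 0.41  0.37 -0.35 -0.   -0.85  0.14] 0.0
-> [-0.685  0.034  0.139] [ 0.098  0.159 -0.372] rows 5.818326770475029
[ 0.36  0.34 -0.36 -0.12 -0.78  0.27] 0.0
[ 0.3   0.33 -0.35 -0.26 -0.74  0.43] 0.0
[ 0.22  0.32 -0.34 -0.43 -0.72  0.62] 0.0
[ 0.14  0.32 -0.32 -0.61 -0.74  0.83] 0.0
[ 0.04  0.33 -0.3  -0.79 -0.78  1.04] 0.0
-> [0. 0. 0.] [ 0.26  -0.132  0.   ] rows 4.074505238649592
[ 0.04  0.31 -0.34 -0.83 -0.7   1.1 ] 0.0
[ 0.04  0.29 -0.37 -0.89 -0.62  1.17] 0.0
[ 0.04  0.27 -0.41 -0.96 -0.55  1.27] 0.0
[ 0.02  0.26 -0.43 -1.06 -0.49  1.39] 0.0
[-0.01  0.25 -0.46 -1.2  -0.45  1.56] 0.0
-> [0. 0. 0.] [-0.04  -0.168 -0.053] rows 2.5273169616509312
[-0.03  0.28 -0.46 -1.24 -0.45  1.63] 0.0
[-0.04  0.3  -0.46 -1.29 -0.46  1.69] 0.0
[-0.06  0.32 -0.46 -1.33 -0.46  1.76] 0.0
[-0.08  0.35 -0.47 -1.38 -0.47  1.82] 0.0
[-0.1   0.37 -0.47 -1.42 -0.48  1.89] 0.0
-> [ 0.    0.   -0.53] [0. 0. 0.] rows 0.0
[-0.08  0.4  -0.42 -1.39 -0.47  1.83] 0.0
[-0.05  0.42 -0.37 -1.35 -0.46  1.76] 0.0
[-0.03  0.45 -0.32 -1.31 -0.45  1.7 ] 0.0
[-0.01  0.47 -0.27 -1.26 -0.44  1.63] 0.0
[ 0.01  0.5  -0.22 -1.22 -0.43  1.57] 0.0
-> [1.25 0.09 0.  ] [0. 0. 0.] rows 0.0
```

```bash
python3 -m jog '[[[-0.3,0.03,0.14],[0,0,0],1],[[-0.68,0.03,0.14],[0.05,0.08,-0.19],1],[[-0.68,0.03,0.14],[0.1,0.16,-0.37],1],[[-0.68,0.03,0.14],[0.1,0.16,-0.37],1],[[-0.68,0.03,0.14],[0.1,0.16,-0.37],1],[[-0.68,0.03,0.14],[0.1,0.16,-0.37],1],[[-0.68,0.03,0.14],[0.1,0.16,-0.37],1],[[-0.68,0.03,0.14],[0.1,0.16,-0.37],1]]'
python3 -m jog '[[[0,0,0],[0.065,-0.033,0],1],[[0,0,0],[0.13,-0.066,0],1],[[0,0,0],[0.195,-0.1,0],1],[[0,0,0],[0.26,-0.13,0],1],[[0,0,0],[0.26,-0.13,0],1],[[0,0,0],[0.26,-0.13,0],1]]'
python3 -m jog '[[[0,0,0],[-0.013,-0.056,-0.018],1],[[0,0,0],[-0.026,-0.11,-0.035],1],[[0,0,0],[-0.04,-0.168,-0.053],1],[[0,0,0],[-0.04,-0.168,-0.053],1],[[0,0,0],[-0.04,-0.168,-0.053],1]]'
python3 - <<'E'
from h import *
s=read_state();print(s['joints'].round(2),Rot.from_quat(s['ee_rot']).apply([0,0,1]))
im=get_image('top');W=cloud(im);z=W[...,2]
D=(W[...,0]>520)&(W[...,0]<640)&(W[...,1]>-40)&(W[...,1]<160)&(z>60)&(z<74)
p=W[D];print(len(p),cv2.minAreaRect(p[:,:2].astype(np.float32)))
E
```

```text
clock: 11.35
position: [540.9, 59.6, 107.6]
ee_rot: [0.87, -0.493, -0.005, -0.006]
contact_force: [-0.6, 0.2, -0.8]
gripper_width: -0.2
grasp_force: 0.0
clock: 11.95
position: [538.5, 56.9, 106.5]
ee_rot: [0.829, -0.469, -0.019, -0.303]
contact_force: [0.2, 0.0, -1.0]
gripper_width: 0.3
grasp_force: 0.0
clock: 12.45
position: [537.9, 58.9, 106.9]
ee_rot: [0.806, -0.453, 0.162, -0.345]
contact_force: [0.7, -0.9, 1.3]
gripper_width: -0.4
grasp_force: 0.0
[-0.01  0.26 -0.45 -1.2  -0.46  1.56] [ 0.57400265  0.40980176 -0.70893122]
129 ((601.9993286132812, 67.03677368164062), (8.69858169555664, 173.514404296875), 3.403853416442871)
```

```bash
python3 -m jog '[[[0,0,-0.25],[0,0,0],1],[[0,0,-0.5],[0,0,0],1],[[0,0,-0.5],[0,0,0],1]]'
python3 -m jog '[[[0.2,0.02,0],[0,0,0],1],[[0.4,0.03,0],[0,0,0],1],[[0.55,0.03,0],[0,0,0],1],[[0.7,0.04,0],[0,0,0],1],[[0.85,0.05,0],[0,0,0],1],[[1,0.06,0],[0,0,0],1]]'
python3 -m jog '[[[0.06,0,0],[0,0,0],1],[[0.12,0.01,0],[0,0,0],1],[[0.12,0.01,0],[0,0,0],1]]'
python3 -m jog '[[[0.03,0,0],[0,0,0],1],[[0.06,0,0],[0,0,0],1],[[0.06,0,0],[0,0,0],1]]'
```

```text
clock: 12.8
position: [538.0, 58.0, 53.8]
ee_rot: [0.806, -0.455, 0.16, -0.344]
contact_force: [-0.6, -0.6, -0.3]
gripper_width: 0.3
grasp_force: 0.0
clock: 13.4
position: [639.6, 64.8, 58.2]
ee_rot: [0.806, -0.452, 0.162, -0.346]
contact_force: [-1.1, -1.7, 1.4]
gripper_width: 0.2
grasp_force: 1.2
clock: 13.7
position: [651.8, 65.7, 57.6]
ee_rot: [0.806, -0.453, 0.163, -0.346]
contact_force: [0.5, 0.9, 0.8]
gripper_width: -0.0
grasp_force: 0.0
clock: 14.0
position: [657.3, 65.1, 56.8]
ee_rot: [0.805, -0.453, 0.162, -0.346]
contact_force: [-0.7, 0.7, 0.6]
gripper_width: 0.0
grasp_force: 0.2
```

```bash
for i in 1 2 3; do :; done
python3 -m jog '[[[0.03,0,0],[0,0,0],1],[[0.05,0,0],[0,0,0],1],[[0.05,0,0],[0,0,0],1]]'
python3 -m jog '[[[0.03,0,0],[0,0,0],1],[[0.04,0,0],[0,0,0],1],[[0.04,0,0],[0,0,0],1]]'
python3 - <<'E'
from h import *
im=get_image('wrist');W=cloud(im);z=W[...,2];save(im,'w3.png')
D=(W[...,0]>600)&(W[...,0]<720)&(W[...,1]>-40)&(W[...,1]<160)&(z>60)&(z<74)
p=W[D];print(len(p))
if len(p)>20:print(cv2.minAreaRect(p[:,:2].astype(np.float32)))
im=get_image('scene');W=cloud(im);z=W[...,2]
D=(W[...,0]>560)&(W[...,0]<720)&(W[...,1]>-40)&(W[...,1]<160)&(z>50)&(z<74)
p=W[D];print(len(p),p.min(0) if len(p) else 0)
D=(W[...,0]>600)&(W[...,1]>-60)&(W[...,1]<200)&(z>183)&(z<198)
p=W[D]; a=np.radians(3.4); c=p[:,0]*np.cos(a)+p[:,1]*np.sin(a); print('front along',np.percentile(c,[.1,1,2]),'hist lip', 459.7*np.cos(a)+56.1*np.sin(a))
E
```

```text
clock: 14.3
position: [662.4, 65.2, 56.8]
ee_rot: [0.805, -0.453, 0.162, -0.346]
contact_force: [-0.1, 0.7, 1.4]
gripper_width: -0.0
grasp_force: 0.3
clock: 14.6
position: [663.7, 65.4, 56.4]
ee_rot: [0.806, -0.453, 0.16, -0.345]
contact_force: [-9.4, -1.5, 7.0]
gripper_width: -0.2
grasp_force: 5.1
8992
((638.6045532226562, 45.926490783691406), (81.61698150634766, 135.11329650878906), 3.481463670730591)
1 [590.68026632  34.17652034  72.43643704]
front along [602.8109232  645.22665061 647.97152144] hist lip 462.21793645416636
```

View pics/w3.png

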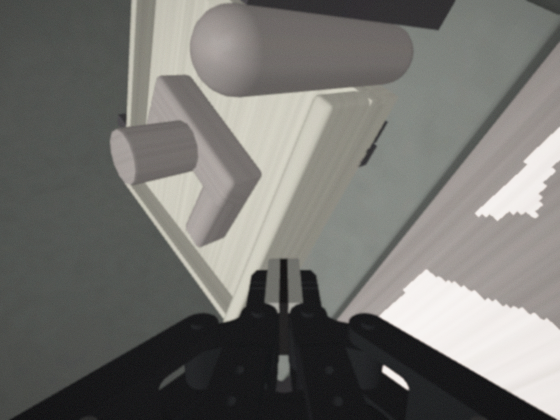

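The tray stopped at x≈664 with −9 N on the tool, which is the end stop. The yoke still stands on it (hub at (155,150)). A slight extra press, then retreat and straighten the tool.

```bash
python3 -m jog '[[[0.02,0,0],[0,0,0],1],[[0.02,0,0],[0,0,0],1],[[0.02,0,0],[0,0,0],1]]'
python3 -m jog '[[[-0.2,0,0],[0,0,0],1],[[-0.6,-0.03,0],[0,0,0],1],[[-1,-0.05,0],[0,0,0],1],[[-1,-0.05,0],[0,0,0],1]]'
python3 -m jog '[[[-0.3,0,0.4],[0,0,0],1],[[-0.3,0,0.7],[0.02,0.08,0.025],1],[[-0.3,0,1],[0.04,0.168,0.053],1],[[-0.3,0,1],[0.04,0.168,0.053],1],[[-0.3,0,1],[0.04,0.168,0.053],1]]'
python3 -m jog '[[[-0.3,0.3,0.2],[-0.065,0.033,0],1],[[-0.6,0.6,0.4],[-0.13,0.066,0],1],[[-0.7,0.9,0.6],[-0.195,0.1,0],1],[[-0.7,1,0.8],[-0.26,0.13,0],1],[[-0.7,1,1],[-0.26,0.13,0],1],[[-0.7,1,1],[-0.26,0.13,0],1]]'
python3 - <<'E'
from kin import *
s=read_state();q=s['joints'];P=s['position'];R=Rot.from_quat(s['ee_rot']);print(P,q.round(2),R.apply([0,0,1]))
im=get_image('top');W=cloud(im);z=W[...,2]
a=np.radians(3.4);xc=np.array([np.cos(a),np.sin(a)]);yc=np.array([-np.sin(a),np.cos(a)])
D=(W[...,1]>165)&(W[...,1]<225)&(W[...,0]>350)&(W[...,0]<600)&(z>183)&(z<193);p=W[D];print(len(p),cv2.minAreaRect(p[:,:2].astype(np.float32)))
lat=p[:,:2]@yc;print('lat',np.percentile(lat,[5,50,95]))
h=np.array([627,201.5])
for b in np.r_[np.arange(1.57,.1,-.15),.05,0]:
    d=-yc*np.cos(b)-xc*np.sin(b);n=-xc*np.cos(b)+yc*np.sin(b)
    t=h+190*d+23*n; q,e=ik(np.r_[t,155],R,q); print(round(b,2),t.round(0),q.round(2),round(float(e),3))
E
```

```text
clock: 15.0
position: [664.1, 65.5, 56.2]
ee_rot: [0.806, -0.453, 0.159, -0.345]
contact_force: [-15.9, -3.3, 10.7]
gripper_width: 0.3
grasp_force: 8.1
clock: 15.4
position: [563.7, 59.3, 56.0]
ee_rot: [0.805, -0.455, 0.161, -0.344]
contact_force: [-0.3, -0.1, -1.0]
gripper_width: 0.1
grasp_force: 0.0
clock: 15.9
position: [542.3, 59.6, 161.5]
ee_rot: [0.831, -0.466, -0.016, -0.303]
contact_force: [0.2, 0.2, -0.1]
gripper_width: 0.5
grasp_force: 0.0
clock: 16.5
position: [471.3, 164.7, 261.8]
ee_rot: [0.872, -0.49, -0.0, -0.007]
contact_force: [0.8, 0.1, 0.0]
gripper_width: 0.0
grasp_force: 0.0
[471.33882918 164.73735805 261.81647493] [ 0.66  0.14 -0.25 -0.01 -1.17 -0.11] [ 0.00638684  0.01188632 -0.99990896]
155 ((485.3814392089844, 200.61802673339844), (229.1613006591797, 14.41275405883789), 3.1087160110473633)
lat [165.10670854 171.07198909 177.99605247]
1.57 [436. 213.] [ 0.79  0.22 -0.44 -0.   -0.9  -0.24] 0.0
1.42 [436. 184.] [ 0.74  0.2  -0.47 -0.01 -0.89 -0.19] 0.0
1.27 [441. 156.] [ 0.68  0.19 -0.48 -0.01 -0.89 -0.13] 0.0
1.12 [450. 129.] [ 0.62  0.19 -0.48 -0.01 -0.89 -0.07] 0.0
0.97 [463. 103.] [ 0.56  0.2  -0.46 -0.01 -0.9  -0.  ] 0.0
0.82 [479.  80.] [ 0.49  0.22 -0.44 -0.01 -0.9   0.06] 0.0
0.67 [499.  59.] [ 0.43  0.25 -0.4  -0.01 -0.92  0.12] 0.0
0.52 [522.  42.] [ 0.38  0.28 -0.35 -0.01 -0.93  0.17] 0.0
0.37 [547.  28.] [ 0.34  0.32 -0.29 -0.01 -0.95  0.21] 0.0
0.22 [574.  18.] [ 0.31  0.36 -0.23 -0.01 -0.97  0.25] 0.0
0.05 [606.  11.] [ 0.28  0.41 -0.15 -0.01 -1.    0.27] 0.0
0.0 [615.  10.] [ 0.27  0.43 -0.12 -0.01 -1.01  0.28] 0.0
```

```bash
python3 -m jog '[[[-0.2,0.45,0],[0,0,0],1],[[-0.35,0.85,0],[0,0,0],1],[[-0.35,0.9,-0.4],[0,0,0],1],[[-0.35,0.9,-0.8],[0,0,0],1],[[-0.35,0.9,-1],[0,0,0],1],[[-0.35,0.9,-1],[0,0,0],1]]'
python3 -m jog '[[[0,-0.2,-0.07],[0,0,0],1],[[0,-0.4,-0.07],[0,0,0],1],[[0,-0.55,-0.07],[0,0,0],1],[[0,-0.7,-0.07],[0,0,0],1],[[0.05,-0.98,-0.07],[0,0,0],1]]'
python3 -m jog '[[[0.09,-0.27,0],[0,0,0],1],[[0.22,-0.53,0],[0,0,0],1],[[0.38,-0.76,0],[0,0,0],1],[[0.48,-0.86,0],[0,0,0],1]]'
python3 -m jog '[[[0.1,-0.11,0],[0,0,0],1],[[0.33,-0.28,0],[0,0,0],1],[[0.58,-0.42,0],[0,0,0],1],[[0.75,-0.5,0],[0,0,0],1],[[0.85,-0.52,0],[0,0,0],1]]'
python3 -m jog '[[[0.1,-0.02,0],[0,0,0],1],[[0.2,-0.04,0],[0,0,0],1],[[0.3,-0.06,0],[0,0,0],1],[[0.3,-0.06,0],[0,0,0],1]]'
```

```text
clock: 17.15
position: [431.5, 247.9, 152.9]
ee_rot: [0.87, -0.493, -0.006, 0.0]
contact_force: [0.3, -0.2, 0.5]
gripper_width: 0.3
grasp_force: 0.0
clock: 17.65
position: [439.1, 152.4, 150.9]
ee_rot: [0.871, -0.492, -0.004, -0.005]
contact_force: [0.8, 1.6, -0.3]
gripper_width: 0.3
grasp_force: 0.6
clock: 18.05
position: [487.1, 64.3, 150.5]
ee_rot: [0.87, -0.493, -0.004, -0.004]
contact_force: [-0.2, 0.4, 0.2]
gripper_width: -0.1
grasp_force: 0.0
clock: 18.55
position: [572.2, 13.2, 149.8]
ee_rot: [0.87, -0.493, -0.004, -0.003]
contact_force: [-1.1, -0.4, 0.9]
gripper_width: 0.1
grasp_force: 0.7
clock: 18.95
position: [601.6, 8.5, 149.9]
ee_rot: [0.871, -0.492, -0.005, -0.003]
contact_force: [-2.2, 0.1, 1.3]
gripper_width: -0.2
grasp_force: 1.8
```

```bash
python3 -m jog '[[[0.05,0,0],[0,0,0],1],[[0.1,0,0],[0,0,0],1],[[0.1,0,0],[0,0,0],1]]'
python3 -m jog '[[[0.04,0,0],[0,0,0],1],[[0.08,0,0],[0,0,0],1],[[0.08,0,0],[0,0,0],1],[[0.08,0,0],[0,0,0],1]]'
python3 - <<'E'
from h import *
im=get_image('top');W=cloud(im);z=W[...,2]
D=(W[...,1]>-80)&(W[...,1]<220)&(W[...,0]>560)&(W[...,0]<640)&(z>178)&(z<194);p=W[D];print(len(p),cv2.minAreaRect(p[:,:2].astype(np.float32)))
E
```

```text
clock: 19.25
position: [611.7, 8.5, 150.0]
ee_rot: [0.871, -0.492, -0.004, -0.004]
contact_force: [-0.2, 0.1, -1.2]
gripper_width: -0.0
grasp_force: 0.0
clock: 19.65
position: [615.5, 8.4, 149.9]
ee_rot: [0.871, -0.492, -0.008, -0.001]
contact_force: [-10.3, 2.1, 8.1]
gripper_width: -0.3
grasp_force: 6.7
23 ((634.9866943359375, -4.959678649902344), (4.088714599609375, 110.63024139404297), 3.006983757019043)
```

The resistance fell to zero at 611 and then a hard stop built up at 615.5, so the door has snapped onto its catch. One more slight press, then back off. I'll check the IK for the dial pose.

```bash
python3 -m jog '[[[0.04,0,0],[0,0,0],1],[[0.04,0,0],[0,0,0],1],[[0.04,0,0],[0,0,0],1],[[0.04,0,0],[0,0,0],1]]'
python3 -m jog '[[[-0.3,0,0],[0,0,0],1],[[-0.7,0,0.2],[0,0,0],1],[[-1,-0.3,0.5],[0,0,0],0],[[-1,-0.6,0.8],[0,0,0],0],[[-1,-1,1],[0,0,0],0],[[-1,-1,1],[0,0,0],0]]'
python3 - <<'E'
from kin import *
s=read_state();q=s['joints'];P=s['position'];print(P,q.round(2))
for y in(-46,-20,0,6):
  R=lean(np.radians(35),0,yaw=np.radians(y+13-13))
  for p in((515,-246,220),(595,-246,105)):
    q,e=ik(np.array(p),R,q);print(y,p,q.round(2),round(float(e),4))
R0=Rot.from_quat(s['ee_rot']);R=lean(np.radians(35),0,yaw=np.radians(-40));print((R*R0.inv()).as_rotvec()/np.radians(120))
E
```

```text
clock: 20.1
position: [615.6, 8.3, 149.9]
ee_rot: [0.87, -0.492, -0.011, 0.001]
contact_force: [-21.1, 5.3, 13.7]
gripper_width: -0.0
grasp_force: 11.9
clock: 20.7
position: [525.0, -94.9, 253.8]
ee_rot: [0.87, -0.494, -0.0, -0.005]
contact_force: [0.9, 0.5, 0.3]
gripper_width: 42.9
grasp_force: 0.0
[524.95851981 -94.8882799  253.84308599] [ 0.12  0.21 -0.18 -0.01 -1.18  0.42]
-46 (515, -246, 220) [-0.26  0.1  -0.43 -0.33 -0.47  1.05] 0.0
-46 (595, -246, 105) [-0.24  0.37 -0.35 -0.51 -0.28  1.23] 0.0
-20 (515, -246, 220) [-0.26  0.1  -0.43 -0.33 -0.47  1.51] 0.0
-20 (595, -246, 105) [-0.24  0.37 -0.35 -0.51 -0.28  1.69] 0.0
0 (515, -246, 220) [-0.26  0.1  -0.43 -0.33 -0.47  1.86] 0.0
0 (595, -246, 105) [-0.24  0.37 -0.35 -0.51 -0.28  2.04] 0.0
6 (515, -246, 220) [-0.26  0.1  -0.43 -0.33 -0.47  1.96] 0.0
6 (595, -246, 105) [-0.24  0.37 -0.35 -0.51 -0.28  2.14] 0.0
[-0.02021015 -0.28933749  0.0484888 ]
```

```bash
python3 -m jog '[[[-0.1,-0.4,0],[0,0,0],0],[[-0.2,-0.8,0],[0,0,0],0],[[-0.2,-1,0],[-0.005,-0.07,0.01],0],[[-0.2,-1,0],[-0.01,-0.14,0.025],0],[[-0.2,-1,0],[-0.015,-0.21,0.037],0],[[-0.2,-1,0],[-0.02,-0.29,0.05],0],[[-0.2,-1,0],[-0.02,-0.29,0.05],0]]'
python3 -m jog '[[[0,-0.4,0],[0,0,0],0],[[0,-0.5,0],[0,0,0],0],[[0,-0.5,0],[0,0,0],0]]'
python3 - <<'E'
from h import *
import pickle
s=read_state();R=Rot.from_quat(s['ee_rot']).as_matrix();print(s['position'],s['joints'].round(2),R.round(3).tolist())
im=get_image('wrist');save(im,'w4.png');pickle.dump(im,open('w4.pkl','wb'))
E
```

```text
clock: 21.4
position: [499.4, -191.3, 247.6]
ee_rot: [0.856, -0.424, 0.265, -0.133]
contact_force: [0.1, -0.2, -1.4]
gripper_width: 42.7
grasp_force: 0.0
clock: 21.7
position: [504.4, -243.2, 250.2]
ee_rot: [0.856, -0.424, 0.266, -0.132]
contact_force: [-0.1, -0.6, 0.6]
gripper_width: 42.7
grasp_force: 0.0
[ 504.35101245 -243.18561265  250.16337267] [-0.25  0.05 -0.42 -0.28 -0.53  1.1 ] [[0.499, -0.655, 0.568], [-0.796, -0.606, 0.0], [0.344, -0.452, -0.823]]
```

View pics/w4.png

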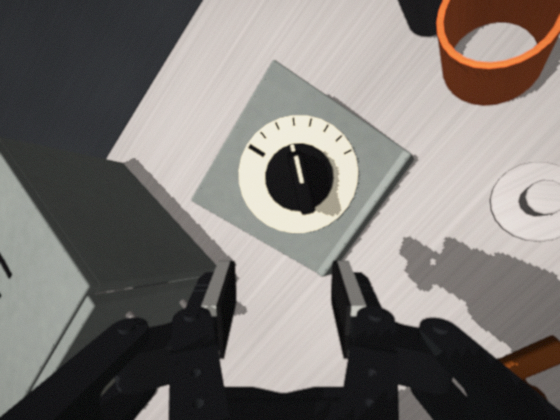

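The picture shows the plate centred near (299,174), the thick zero mark at (256,150), the pointer's rim line near (293,147) and the bar line at about (298,168). Computing plane, centre and angles.

```bash
cat > dial.py <<'E'
from kin import *
def dial(im,zm,tip):
    W=cloud(im);f=im['frame'].astype(int)
    v,u=np.mgrid[:420,:560]
    # sloping plane from console grey + plate
    c0=np.array([613,-246,79.])
    M=(np.linalg.norm(W-c0,axis=-1)<85)&(W[...,2]>25)
    p=W[M]
    n=np.array([-.572,-.034,.819])
    for tol in(12,6,4,3):
        d=(p-c0)@n; k=abs(d-np.median(d))<tol
        c0=p[k].mean(0); n=np.linalg.svd(p[k]-c0,full_matrices=False)[2][2]; n*=np.sign(n[2])
    K=np.array([[im['fx'],0,im['cx']],[0,im['fy'],im['cy']],[0,0,1]]);Rc=np.array(im['R']);C=-Rc.T@np.array(im['t']).ravel()
    def hit(uv,h):
        q=cv2.undistortPoints(np.array([[uv]],float),K,np.array(im['distortion'],float)).ravel()
        r=Rc.T@np.r_[q,1];return C+r*((c0+h*n-C)@n)/(r@n)
    wh=((f.min(2)>165)&(f[...,0]-f[...,2]>8)&(np.linalg.norm(W-c0,axis=-1)<95)).astype(np.uint8)
    cs=max(cv2.findContours(wh,cv2.RETR_EXTERNAL,cv2.CHAIN_APPROX_NONE)[0],key=cv2.contourArea)
    cs=cv2.convexHull(cs)
    e=cv2.fitEllipse(cs);ctr=hit(e[0],0)
    rad=[np.linalg.norm(hit(x,0)-ctr) for x in cs.reshape(-1,2)]
    X=hit(zm,0)-ctr;rz=np.linalg.norm(X);X/=rz;Y=np.cross(n,X)
    print('n',n.round(3),'tilt',np.degrees(np.arccos(n[2])),'ctr',ctr.round(1),e,'rad',np.mean(rad),np.std(rad),'rzero',rz,'X',X.round(3))
    for t,h in tip:
        w=hit(t,h)-ctr;print('tip r',np.linalg.norm(w-h*n),'angle cw',-np.arctan2(w@Y,w@X))
    return n,ctr,X,Y
E
python3 - <<'E'
from dial import *
import pickle
im=pickle.load(open('w4.pkl','rb'));f=im['frame']
g=f.min(2).astype(int)
z=g[140:160,245:268];print('dark',[(u+245,v+140) for v,u in np.argwhere(z<110)])
sub=g[140:185,285:312];print('lines',[(u+285,v+140,sub[v,u]) for v,u in np.argwhere(sub>110) ][::2])
b=[(u+245,v+140) for v,u in np.argwhere(z<110)];zm=np.mean(b,0)
dial(im,zm,[((293,147),10),((296,158),42),((301,182),42)])
E
```

```text
dark [(np.int64(250), np.int64(145)), (np.int64(251), np.int64(145)), (np.int64(249), np.int64(146)), (np.int64(250), np.int64(146)), (np.int64(251), np.int64(146)), (np.int64(252), np.int64(146)), (np.int64(253), np.int64(146)), (np.int64(249), np.int64(147)), (np.int64(250), np.int64(147)), (np.int64(251), np.int64(147)), (np.int64(252), np.int64(147)), (np.int64(253), np.int64(147)), (np.int64(254), np.int64(147)), (np.int64(255), np.int64(147)), (np.int64(250), np.int64(148)), (np.int64(251), np.int64(148)), (np.int64(252), np.int64(148)), (np.int64(253), np.int64(148)), (np.int64(254), np.int64(148)), (np.int64(255), np.int64(148)), (np.int64(256), np.int64(148)), (np.int64(251), np.int64(149)), (np.int64(252), np.int64(149)), (np.int64(253), np.int64(149)), (np.int64(254), np.int64(149)), (np.int64(255), np.int64(149)), (np.int64(256), np.int64(149)), (np.int64(257), np.int64(149)), (np.int64(258), np.int64(149)), (np.int64(253), np.int64(150)), (np.int64(254), np.int64(150)), (np.int64(255), np.int64(150)), (np.int64(256), np.int64(150)), (np.int64(257), np.int64(150)), (np.in
[... 7440 characters left out ...]
t64(302), np.int64(180), np.int64(192)), (np.int64(299), np.int64(181), np.int64(128)), (np.int64(301), np.int64(181), np.int64(207)), (np.int64(303), np.int64(181), np.int64(133)), (np.int64(301), np.int64(182), np.int64(176)), (np.int64(303), np.int64(182), np.int64(120))]
n [-0.566 -0.053  0.823] tilt 34.62690661234116 ctr [ 611.3 -253.5   75.2] ((297.4924621582031, 173.56954956054688), (118.10958862304688, 120.67291259765625), 58.12431716918945) rad 60.306726897976716 1.9874611582939714 rzero 46.87962499109001 X [0.814 0.126 0.568]
tip r 28.025938208309448 angle cw 0.8560048421915094
tip r 21.97604325035274 angle cw 0.8388882200988704
tip r 0.21543564684124808 angle cw 1.6803083922177726
```

```bash
python3 - <<'E' | grep -v '^tip'
from dial import *
import pickle
im=pickle.load(open('w4.pkl','rb'))
n,c,X,Y=dial(im,(256.2,149.8),[])
s=read_state();P=s['position'];R=Rot.from_quat(s['ee_rot']);q=s['joints']
B=X*np.cos(.85)-Y*np.sin(.85)
T=Rot.from_matrix(np.c_[B,np.cross(-n,B),-n])
rv=(T*R.inv()).as_rotvec()
print('turn',(rv/np.radians(120)).round(4),'hover60',((c+66*n-P)/100).round(3),'final',((c+16*n-P)/100).round(3),'down',(-.5*n).round(3),'n turn .85',(.85*n/np.radians(120)).round(4))
for p,k in((c+66*n,0),(c+16*n,0),(c+16*n,.4),(c+16*n,.85)):
    q,e=ik(p,Rot.from_rotvec(k*n)*T,q);print(p.round(1),q.round(2),round(float(e),4))
E
```

```text
n [-0.566 -0.053  0.823] tilt 34.62690661234116 ctr [ 611.3 -253.5   75.2] ((297.4924621582031, 173.56954956054688), (118.10958862304688, 120.67291259765625), 58.12431716918945) rad 60.306726897976716 1.9874611582939714 rzero 47.24265724717615 X [0.814 0.121 0.568]
turn [-0.0315 -0.0022  0.0894] hover60 [ 0.702 -0.146 -1.202] final [ 0.985 -0.12  -1.613] down [ 0.283  0.026 -0.411] n turn .85 [-0.2296 -0.0214  0.334 ]
[ 574.  -257.   129.5] [-0.32  0.33 -0.31 -0.57 -0.43  1.64] 0.0
[ 602.3 -254.3   88.4] [-0.31  0.42 -0.27 -0.64 -0.38  1.7 ] 0.0
[ 602.3 -254.3   88.4] [-0.31  0.42 -0.27 -0.64 -0.38  2.1 ] 0.0
[ 602.3 -254.3   88.4] [-0.31  0.42 -0.27 -0.64 -0.38  2.55] 0.0
```

```bash
python3 -m jog '[[[0.2,-0.05,-0.3],[-0.015,0,0.045],0],[[0.4,-0.1,-0.6],[-0.03,0,0.09],0],[[0.6,-0.14,-0.9],[-0.03,0,0.09],0],[[0.68,-0.14,-1],[-0.03,0,0.09],0],[[0.68,-0.14,-1],[-0.03,0,0.09],0]]'
python3 -m jog '[[[0.02,0,-0.2],[0,0,0],0],[[0.02,0,-0.2],[0,0,0],0],[[0.02,0,-0.2],[0,0,0],0]]'
python3 - <<'E'
from h import *
s=read_state();P=s['position'];c=np.array([611.3,-253.5,75.2]);n=np.array([-.566,-.053,.823])
h=(P-c)@n;print('height',h,'off axis',P-c-h*n,'to 16:',((c+16*n-P)/100).round(3))
E
```

```text
clock: 22.25
position: [571.2, -254.7, 147.4]
ee_rot: [0.896, -0.332, 0.263, -0.13]
contact_force: [0.2, -0.6, -0.0]
gripper_width: 42.6
grasp_force: 0.0
clock: 22.55
position: [573.1, -255.6, 131.3]
ee_rot: [0.896, -0.331, 0.266, -0.13]
contact_force: [-0.8, -0.9, -0.4]
gripper_width: 42.6
grasp_force: 0.0
height 67.902600262856 off axis [0.27905222 1.53926069 0.25028006] to 16: [ 0.291  0.012 -0.43 ]
```

```bash
python3 -m jog '[[[0.1,0,-0.14],[0,0,0],0],[[0.2,0.01,-0.29],[0,0,0],0],[[0.29,0.01,-0.43],[0,0,0],0],[[0.29,0.01,-0.43],[0,0,0],0],[[0.29,0.01,-0.43],[0,0,0],0]]'
python3 -m jog '[[[0,0,0],[0,0,0],0.5],[[0,0,0],[0,0,0],1],[[0,0,0],[0,0,0],1],[[0,0,0],[0,0,0],1],[[0,0,0],[0,0,0],1],[[0,0,0],[0,0,0],1]]'
```

```text
clock: 23.05
position: [602.3, -254.9, 88.3]
ee_rot: [0.896, -0.332, 0.266, -0.13]
contact_force: [-0.0, -0.1, -0.3]
gripper_width: 42.8
grasp_force: 0.0
clock: 23.65
position: [602.9, -254.4, 89.1]
ee_rot: [0.895, -0.331, 0.267, -0.13]
contact_force: [-1.1, 2.9, 5.7]
gripper_width: 13.1
grasp_force: 60.0
```

Bar gripped (13 mm wide, low side force). Turning it 0.85 rad anticlockwise about the face normal.

```bash
python3 -m jog '[[[0,0,0],[-0.023,-0.002,0.033],1],[[0,0,0],[-0.046,-0.004,0.067],1],[[0,0,0],[-0.07,-0.006,0.1],1],[[0,0,0],[-0.092,-0.009,0.134],1],[[0,0,0],[-0.115,-0.011,0.167],1],[[0,0,0],[-0.138,-0.013,0.2],1],[[0,0,0],[-0.16,-0.015,0.234],1],[[0,0,0],[-0.184,-0.017,0.267],1],[[0,0,0],[-0.207,-0.019,0.3],1],[[0,0,0],[-0.23,-0.021,0.334],1],[[0,0,0],[-0.23,-0.021,0.334],1],[[0,0,0],[-0.23,-0.021,0.334],1]]'
python3 -m jog '[[[0,0,0],[0,0,0],0],[[0,0,0],[0,0,0],0],[[0,0,0],[0,0,0],0],[[0,0,0],[0,0,0],0]]'
python3 -m jog '[[[-0.1,0,0.14],[0,0,0],0],[[-0.3,-0.02,0.43],[0,0,0],0],[[-0.5,-0.04,0.7],[0,0,0],0],[[-0.7,-0.06,1],[0,0,0],0],[[-0.7,-0.06,1],[0,0,0],0],[[-0.7,-0.06,1],[0,0,0],0]]'
python3 - <<'E'
from h import *
import pickle
im=get_image('wrist');pickle.dump(im,open('w5.pkl','wb'));cv2.imwrite('pics/w5.png',cv2.resize(im['frame'],(800,600))[...,::-1])
im=get_image('top');W=cloud(im);z=W[...,2]
D=(W[...,1]>-120)&(W[...,1]<260)&(W[...,0]>330)&(W[...,0]<615)&(z>175)&(z<194);print('door pts out',D.sum())
print(read_state()['joints'].round(2))
E
```

```text
clock: 24.85
position: [603.6, -251.5, 89.9]
ee_rot: [0.953, 0.067, 0.296, -0.008]
contact_force: [-0.9, 11.7, 8.3]
gripper_width: 13.0
grasp_force: 60.5
clock: 25.25
position: [601.8, -255.2, 86.6]
ee_rot: [0.953, 0.066, 0.294, -0.006]
contact_force: [-0.3, 0.6, 0.1]
gripper_width: 42.9
grasp_force: 0.0
clock: 25.85
position: [531.9, -261.2, 187.6]
ee_rot: [0.953, 0.066, 0.295, -0.006]
contact_force: [-0.5, 0.2, -1.5]
gripper_width: 42.7
grasp_force: 0.0
door pts out 0
[-0.33  0.2  -0.34 -0.48 -0.52  2.4 ]
```

View pics/w5.png

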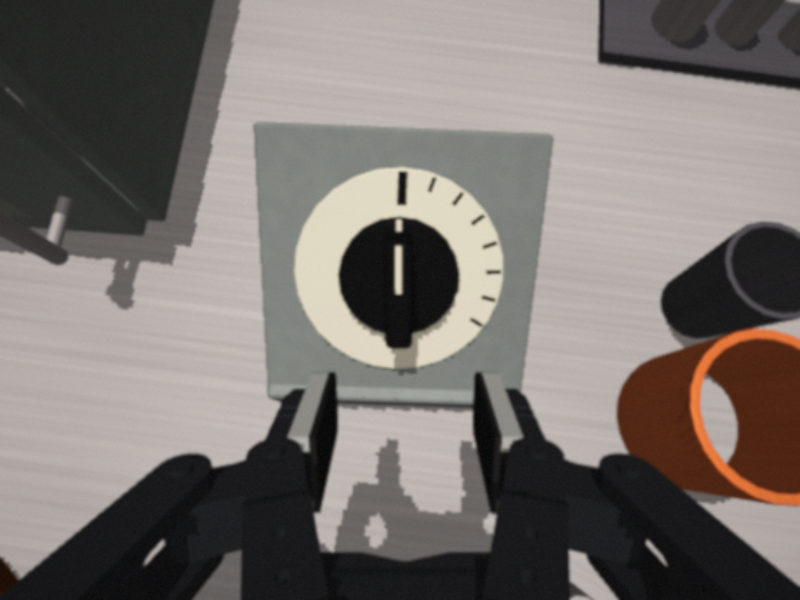

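Pointer rim line (398,226) and bar line (398,270) sit almost under the thick mark (402,188). Checking the remaining angle numerically.

```bash
python3 - <<'E'
from dial import *
import pickle
im=pickle.load(open('w5.pkl','rb'));g=im['frame'].min(2).astype(int)
def cen(v0,v1,u0,u1,dark):
    a=g[v0:v1,u0:u1];w=np.clip(120-a,0,None) if dark else np.clip(a-90,0,None)
    v,u=np.mgrid[v0:v1,u0:u1];return (u*w).sum()/w.sum(),(v*w).sum()/w.sum()
zm=cen(121,143,274,289,True);rim=cen(155,160,274,284,False);b1=cen(174,188,272,286,False);b2=cen(190,204,272,286,False)
print(zm,rim,b1,b2)
n,c,X,Y=dial(im,zm,[(rim,10),(b1,42),(b2,42)])
K=np.array([[im['fx'],0,im['cx']],[0,im['fy'],im['cy']],[0,0,1]]);Rc=np.array(im['R']);C=-Rc.T@np.array(im['t']).ravel()
def hit(uv,h):
    q=cv2.undistortPoints(np.array([[uv]],float),K,np.array(im['distortion'],float)).ravel();r=Rc.T@np.r_[q,1];return C+r*((c+h*n-C)@n)/(r@n)
w=hit(b1,42)-hit(b2,42);print('bar dir angle cw',-np.arctan2(w@Y,w@X))
E
```

```text
(np.float64(281.10533008371306), np.float64(131.38423227720673)) (np.float64(278.7794959908362), np.float64(156.99083619702176)) (np.float64(278.382), np.float64(180.51316666666668)) (np.float64(278.398583712696), np.float64(196.43179902208735))
n [-0.565 -0.051  0.823] tilt 34.5681241904643 ctr [ 612.8 -251.2   76.4] ((278.73992919921875, 186.8750457763672), (139.8926544189453, 145.48358154296875), 92.74104309082031) rad 59.64180078313964 2.727112195679761 rzero 44.799407684652884 X [0.82  0.078 0.567]
tip r 26.518164574449617 angle cw -0.03641959787696781
tip r 16.08655548435192 angle cw -0.031875694137413396
tip r 4.584082865379136 angle cw -0.006951161766460521
bar dir angle cw -0.04180628916273716
```

Pointer is at about −0.04 rad, inside ±0.08. The door is shut and the gripper is clear, so I'm handing in.

```bash
python3 -c "
from bench import job_done
print(job_done())"
```

```text
the job is handed in; nothing more can be done
None
```

I handed the job in at about 26 s on the robot's clock, but no verdict came back: the yoke stands on the tray, the tray is pushed to its stop, the door is shut on its catch, and the dial reads about −0.04 rad from zero (limit ±0.08). I knowingly touched nothing else on the bench.

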